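# Move a battery pack from its charger well into the flap-covered tester

### The arm

A 7-joint arm with a two-finger parallel gripper is mounted at the origin on the work surface. World frame = base frame: x ahead of the robot, y to its left, z up, the work surface at z = 0. Lengths are in m, angles in rad, forces in N, time in s.
With the tool pointing down it reaches from about 0.425 to 0.95 m from the base axis. Payload 4.7 kg.
Tool frame: the origin (TCP) lies at the very end of the fingers, on their centre line; the grasp point (between the pads) lies 19 mm behind it (arm.grasp_offset is the distance from the TCP to the grasp point, in m); z points along the fingers, y is the line along which they close (so a half turn about z gives the same grasp; the last joint's range is limited). The gripper opens to 85 mm and grips with 20 to 120 N. Pads are 22 mm wide; open, the fingers measure 114 mm over their backs; the gripper's body (76 mm by 85 mm) begins 54 mm behind the grasp point. The pads swing forward as they close: fully open they stand 13 mm farther back than shut.
Start: joints at [-1.353, 0.469, -0.049, 1.532, 0.024, 1.141, -0.082], TCP at [0.165, 0.655, 0.209] pointing down, gripper open.
Joint ranges: [-2.59, 2.59], [-0.33, 1.99], [-1.39, 1.29], [0.1, 2.45], [-1.04, 4.18], [0.21, 1.99], [-2.66, 2.66]. Speed limits (rad/s): [2.57, 2.57, 3.14, 3.14, 3.14, 3.14, 3.14].

### API

Orientations are given as a unit quaternion [x, y, z, w].
In Python, from station import read_state, viewer, job_done, arm gives the robot as it stands.
- The arm moves only by the shell command python3 -m crank 'ROWS'. ROWS is JSON, a list of rows, each a list of 5 numbers: the shift along the tool's x, y, z in mm, then the turn about the tool's z in degrees, then the gripper's target within -1 to 1 (shut at 1, half-way at 0, fully open at -1). In form: [[dx, dy, dz, spin, hand], ...]. A call has 1 to 10 rows; each row is the pose to reach, as a shift and turn from the pose commanded when the call began, along the tool's axes at that moment; what a row does not reach only later rows make up. A row lasts 1/10 s, in which the tool goes at most 50 mm and 8.59 degrees, less where a joint would pass 70% of its speed; a pose out of reach is approached as far as the arm can. A call with a gripper value outside its range is refused whole. The fingers move at their own pace and stop on an object; the grip force is fixed at half the most. Time passes only in rows, so rows that repeat a pose let the fingers close. It gives the time, the measured TCP pose, the force, the opening and the grip force at its end, in the units of the state.
- read_state(): the state, without advancing time (a new reading comes with each control period).
- viewer.snapshot(name): name is "scene" or "top"; returns (picture, depth): 420x560x3 uint8, red, green, blue; 420x560 float32, m along the optical axis (not along the pixel's ray), 0 where there is no reading.
- viewer.camera_model(name): a dict with "fx", "fy", "cx", "cy" (pixels), "k1" (the pictures are not rectified: a ray, as slopes to the right and down, at radius r is drawn at 1 + k1 r^2 times it, then the intrinsics apply), "R" (3x3) and "t" (3): a world point X has camera coordinates R X + t. Camera axes: x right, y down, z forward; pixel columns grow to the right and rows downward; lengths in m; the calibration is good to about 2 mm. A picture is of the moment at which its call begins. camera_model takes no time and is no camera call.
- job_done(): hands the job in; it is judged then, once.
The state is a dict: "clock": time; "joints": joint angles; "joint_velocities": joint speeds; "effort": joint torques, N m; "ee_pos": TCP position; "tcp_rot": TCP orientation; "ft_force": force on the tool from outside, world axes, zero at the start; "moment": the same for the moment, N m; "grip_width": finger opening in m; "grasp_force": force on a finger pad.
Only numpy, scipy, OpenCV 4.12 (cv2) and the standard library are available. Lean on these libraries where they do the work, as an engineer would, in place of code of your own. Each camera call takes 0.05 s, during which the arm holds its last target. There are 200 camera calls.

### The job

Lift the red-capped battery pack straight up out of its deep well in the charging station, then use it to push open the sprung orange dust flap of the blue tester and lower it gently until it stands upright on the chamber floor, and let go of it. Keep the pack upright all the way, leave the two green-capped packs in their wells, and do not disturb the other things on the bench.

Things in the scene. Friction and masses are not known exactly. Their poses are not given: they have to be found in the camera images.
- red_pack_mid (a point): Centre of the red-capped battery pack: upright black square stick, 40 x 40 mm, 150 mm tall, 0.2 to 0.4 kg, red cap on top (22 mm), white band below it. z up along the pack, x and y square to its sides. It starts in any one of the three charger wells, sides aligned with the charger's axes, its centre 90 mm and its top 165 mm above the bench, 30 mm proud of the charger.
- red_pack_foot (a point): Centre of the underside of the red-capped pack, 75 mm below its centre; same axes.
- charger: Charging station fixed to the bench: grey-topped black block, 140 mm (x) x 240 mm (y) x 135 mm high; origin at the centre of its underside, z up. Three 43 mm square wells in a row along its y axis at y = -75, 0, +75 mm; well floors 15 mm above the bench. The wells are snug from there up to 85 mm above the bench, then widen into finger slots (see charger_slot).
- charger_slot (a point): Centre of the middle well at the level of the charger's top, 135 mm above the bench; charger's axes. Finger slots: from 85 to 135 mm above the bench each well widens to 124 mm along the charger's x axis and 56 mm along y, walled all round, so two fingers fit only straight down, on the pack's -x and +x sides (42 mm of room each side), closing along the charger's x axis.
- tester: Battery tester fixed to the bench: blue block 150 mm (x) x 210 mm (y) x 85 mm high, flat top with display and buttons (decoration, under 5 mm high, beside the chamber in y). Origin at the centre of its underside, z up. The chamber in its top, outlined in yellow and covered by the flap, spans -32 to +26 mm in x and -26 to +26 mm in y; floor 15 mm above the bench.
- chamber_floor (a point): Point on the chamber's floor on the tester's z axis, 15 mm above the bench and 70 mm below the tester's top: where the centre of the pack's foot should stand (6 mm of room to the +x and either y side). A pack standing there has its upper 80 mm above the tester's top. Tester's axes.
- chamber_mouth (a point): The same point at the level of the tester's top, 85 mm above the bench. Tester's axes.
- flap (a joint): Orange dust flap, 54 x 48 x 3 mm, closing the chamber just under the tester's top, hinged along its -x edge. 0 = closed (level), grows as it swings down into the chamber, 1.57 rad = hanging straight down. A light spring (0.015 N m closed, 0.06 N m down) shuts it. A pack in the chamber holds it open at about 1.1 to 1.5 rad and is pushed lightly towards +x.
- green_pack_a_mid (a point): Centre (half-way up) of a green-capped pack of the same shape and size, in another charger well; stays there.
- green_pack_b_mid (a point): Centre (half-way up) of the other green-capped pack, in the remaining charger well; stays there.
- mug_mid (a point): Bystander: blue mug, 80 mm across, 95 mm tall; point half-way up on its axis.
- driver_grip (a point): Bystander: yellow-handled screwdriver lying on the bench beyond the charger and tester; point in its handle.
- spool_mid (a point): Bystander: steel-coloured spool (ring 64 mm across, 45 mm tall, standing flat); point half-way up on its axis.
Mind the look-alikes: they are no part of the job. Leave any purple look-alike of the part that bears red_pack_mid alone.

How it is judged:
On the way:
1. the red-capped pack is lifted upright until its foot is clear above the charger's top (z of red_pack_foot in the frame of charger above 0.137 m and angle between red_pack_mid's own z axis and vertical below 0.2 rad), for 0.1 s.
At the end, for the whole second after the job is handed in: The red-capped pack stands released and at rest in the tester's chamber, holding the flap open (over 0.9 rad): its foot within 6 mm of the floor's height and 16 mm sideways of the chamber point, tilted less than 0.16 rad; both green-capped packs are within 15 mm of where they stood (z of red_pack_foot in the frame of chamber_floor between -0.004 and 0.006 m and horizontal distance between red_pack_foot and chamber_floor below 0.016 m and angle between red_pack_mid's own z axis and vertical below 0.16 rad and value of joint flap above 0.9 rad and linear speed of red_pack below 0.02 m/s and distance of each of green_pack_a_mid, green_pack_b_mid from where it was at the start of the episode below 0.015 m); the robot touches nothing.
It fails at once if a green-capped pack pulled or knocked out of place (over 15 mm) (distance of any of green_pack_a_mid, green_pack_b_mid from where it was at the start of the episode above 0.015 m).
It fails at once if the red-capped pack tipped by more than 0.4 rad (angle between red_pack_mid's own z axis and vertical above 0.4 rad).
It fails at once if the pack dropped into the tester (faster than 0.5 m/s within the chamber) (horizontal distance between red_pack_foot and chamber_floor below 0.04 m and z of red_pack_foot in the frame of chamber_floor below 0.07 m and linear speed of red_pack above 0.5 m/s).
It fails at once if a bystander (mug, screwdriver, spool) moved by more than 30 mm (distance of any of mug_mid, driver_grip, spool_mid from where it was at the start of the episode above 0.03 m).
It also fails if it takes over 53 s, if anything falls off the work surface, if the arm or the gripper's body presses on something with over 40 N, if the wrist force passes 120 N, or if a joint passes its speed limit or range.

## Working session

There is one attempt and no reset: what is moved stays moved. The work goes in short steps, Python scripts to look and compute and a shell command to move; the robot and the scene stay as the last step left them, time stands still between calls to the robot, and variables do not carry over. Pictures are saved under pics/ and viewed, at most 10 in all, crops included, and the job is handed in when it is done.

```bash
ls; mkdir -p pics
cat > h.py <<'E'
import numpy as np, cv2
from station import read_state, viewer, job_done, arm
def snap(n):
    im,d=viewer.snapshot(n); return im,d,viewer.camera_model(n)
def cloud(d,m):
    h,w=d.shape; K=np.array([[m['fx'],0,m['cx']],[0,m['fy'],m['cy']],[0,0,1.]])
    v,u=np.mgrid[:h,:w]; p=np.stack([u,v],-1).reshape(-1,1,2).astype(float)
    s=cv2.undistortPoints(p,K,np.array([m['k1'],0,0,0.])).reshape(h,w,2)
    c=np.dstack([s*d[...,None],d]); R=np.array(m['R']);t=np.array(m['t'])
    return (c-t)@R
E
python3 - <<'E'
from h import *
for n in ('scene','top'):
    im,d,m=snap(n); np.savez(f'{n}.npz',im=im,d=d,P=cloud(d,m))
    cv2.imwrite(f'pics/{n}0.png',im[...,::-1])
    print(n,m['t'],(d>0).mean())
s=read_state();print(s['clock'],s['ee_pos'],s['tcp_rot'],s['grip_width'])
E
```

```text
pics
scene [-0.36075964 -0.28353751  1.84946563] 0.9959736394557823
top [-0.00203765  0.57946271  1.28492026] 0.9958673469387755
0.1 [0.16474408 0.65398358 0.20773727] [ 1.23074751e-01  9.92396978e-01 -9.14330054e-04 -8.96715248e-05] 0.08551097198642582
```

View pics/top0.png

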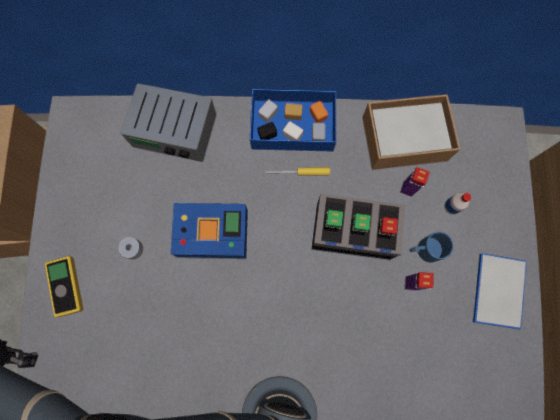

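View pics/scene0.png

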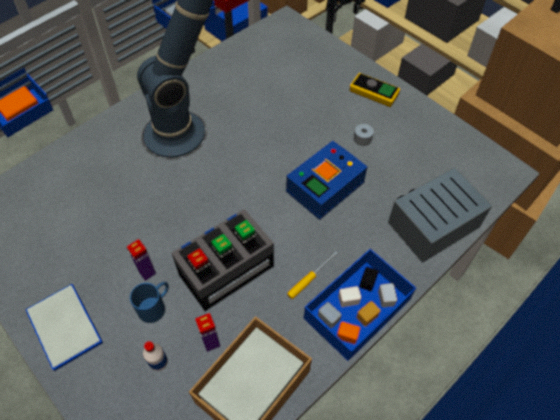

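Three red caps are visible in the top view: (390,226), in the charger's right-hand well with a black body, and (420,177) and (425,281), which stand on the bench with purple bodies. The charger one fits the description. I'll measure it and confirm with a crop. The tester is at (209,231) and the flap at (208,230).

Run:
```python
from h import *
z=np.load('top.npz');im,P=z['im'],z['P']
u,v=np.meshgrid(np.arange(560),np.arange(420))
def box(lo,hi,w,name,mask=True):
    m=(P[...,2]>lo)&(P[...,2]<hi)&(u>w[0])&(u<w[1])&(v>w[2])&(v<w[3])&mask
    m=cv2.morphologyEx(m.astype(np.uint8),cv2.MORPH_OPEN,np.ones((2,2)))>0
    q=P[m]; r=cv2.minAreaRect((q[:,:2]*1000).astype(np.float32)); print(name,m.sum(),'c',np.round(r[0],1),'size',np.round(r[1],1),'ang',round(r[2],2),'med',np.median(q,0).round(4)); return m
hsv=cv2.cvtColor(im,cv2.COLOR_RGB2HSV);H,S,V=[hsv[...,i].astype(int) for i in range(3)]
red=((H<6)|(H>174))&(S>150)&(V>90); grn=(H>50)&(H<80)&(S>120)
box(.12,.145,(305,415,185,270),'charger')
box(.075,.092,(160,260,190,270),'tester')
box(.155,.175,(370,410,205,245),'redtop',red)
box(.155,.175,(350,375,205,245),'g1',grn)
box(.155,.175,(320,350,205,235),'g2',grn)
org=(H>6)&(H<18)&(S>150)
box(.06,.092,(190,225,215,245),'flap',org)
a=cv2.resize(im[165:295,300:450],None,fx=4,fy=4,interpolation=cv2.INTER_CUBIC)
cv2.imwrite('pics/crop1.png',a[...,::-1])
```

```text
charger 1940 c [ 504.7 -160.6] size [242.9 483.5] ang 26.13 med [ 0.5269 -0.2198  0.1329]
tester 3755 c [428.7 185.4] size [387.3 247. ] ang 20.06 med [0.5122 0.2135 0.0841]
redtop 181 c [ 425.6 -148. ] size [ 51.3 403.7] ang 34.87 med [ 0.521  -0.2841  0.1634]
g1 160 c [ 415.9 -125.3] size [ 51.2 356.9] ang 52.83 med [ 0.5302 -0.2077  0.1634]
g2 170 c [ 544.5 -140. ] size [47.4 50.7] ang 85.9 med [ 0.538  -0.1354  0.1632]
flap 294 c [513.4 215. ] size [56.4 46.8] ang 3.42 med [0.512  0.2159 0.0828]
```

View pics/crop1.png

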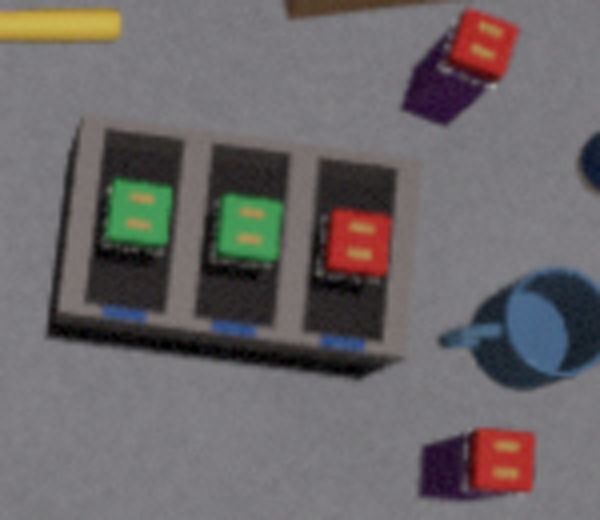

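The crop confirms it: the right-hand well holds the red cap on a black stick, and the two loose red caps sit on purple bodies. Next I'll refine the geometry with outliers removed.

```bash
cat >> h.py <<'E'
u,v=np.meshgrid(np.arange(560),np.arange(420))
def rect(P,lo,hi,w,name,mask=True):
    m=(P[...,2]>lo)&(P[...,2]<hi)&(u>w[0])&(u<w[1])&(v>w[2])&(v<w[3])&mask
    n,l,st,_=cv2.connectedComponentsWithStats(m.astype(np.uint8)); m=l==1+np.argmax(st[1:,4])
    q=P[m]; c=np.median(q[:,:2],0); q=q[np.hypot(*(q[:,:2]-c).T)<.19]
    best=None
    for a in np.radians(np.arange(-20,20,.25)):
        R=np.array([[np.cos(a),-np.sin(a)],[np.sin(a),np.cos(a)]]); p=q[:,:2]@R
        l,h=np.percentile(p,.5,axis=0),np.percentile(p,99.5,axis=0)
        A=np.prod(h-l)
        if best is None or A<best[0]: best=(A,a,R@((l+h)/2),h-l)
    print(name,len(q),'yaw',round(np.degrees(best[1]),2),'c',best[2].round(4),'size',best[3].round(4),'z',np.median(q[:,2]).round(4))
def masks(im):
    hsv=cv2.cvtColor(im,cv2.COLOR_RGB2HSV);H,S,V=[hsv[...,i].astype(int) for i in range(3)]
    return ((H<6)|(H>174))&(S>150)&(V>90),(H>50)&(H<80)&(S>120),(H>6)&(H<20)&(S>150)
E
python3 - <<'E'
from h import *
z=np.load('top.npz');im,P=z['im'],z['P']
red,grn,org=masks(im)
rect(P,.12,.145,(305,415,185,270),'charger')
rect(P,.075,.093,(160,260,190,270),'tester')
rect(P,.155,.175,(370,410,205,245),'red',red)
rect(P,.155,.175,(350,375,205,245),'g1',grn)
rect(P,.155,.175,(320,350,205,235),'g2',grn)
rect(P,.06,.092,(190,225,215,245),'flap',org)
def crop(im,w,f,n): cv2.imwrite(n,cv2.resize(im[w[2]:w[3],w[0]:w[1]],None,fx=f,fy=f,interpolation=cv2.INTER_CUBIC)[...,::-1])
crop(im,(165,255,195,265),8,'pics/crop2.png')
z=np.load('scene.npz');im,P=z['im'],z['P'];red,grn,org=masks(im)
rect(P,.075,.093,(280,375,135,220),'tester_s')
rect(P,.12,.145,(165,280,205,310),'charger_s')
rect(P,.155,.175,(185,212,245,275),'red_s',red)
rect(P,.06,.092,(310,345,155,185),'flap_s',org)
s=read_state()
from scipy.spatial.transform import Rotation as Rn
print(Rn.from_quat(s['tcp_rot']).as_matrix().round(4))
E
```

```text
charger 1901 yaw -6.5 c [ 0.5322 -0.2084] size [0.1411 0.2399] z 0.1334
tester 3764 yaw 0.0 c [0.5159 0.2177] size [0.149  0.2078] z 0.0842
red 182 yaw -7.0 c [ 0.5233 -0.2821] size [0.0403 0.0403] z 0.1636
g1 165 yaw -7.25 c [ 0.5324 -0.2076] size [0.0409 0.0384] z 0.1637
g2 175 yaw -5.5 c [ 0.5409 -0.1338] size [0.0413 0.0404] z 0.1635
flap 296 yaw 2.0 c [0.5146 0.2183] size [0.0519 0.0464] z 0.0828
tester_s 2708 yaw 0.25 c [0.5215 0.2133] size [0.15   0.2121] z 0.0841
charger_s 2165 yaw -6.25 c [ 0.5371 -0.2123] size [0.1428 0.238 ] z 0.1337
red_s 165 yaw -7.25 c [ 0.5288 -0.2861] size [0.041  0.0417] z 0.1645
flap_s 266 yaw 3.5 c [0.5198 0.2141] size [0.0596 0.0591] z 0.083
[[-9.697e-01  2.443e-01 -4.000e-04]
 [ 2.443e-01  9.697e-01 -1.800e-03]
 [-0.000e+00 -1.800e-03 -1.000e+00]]
```

View pics/crop2.png

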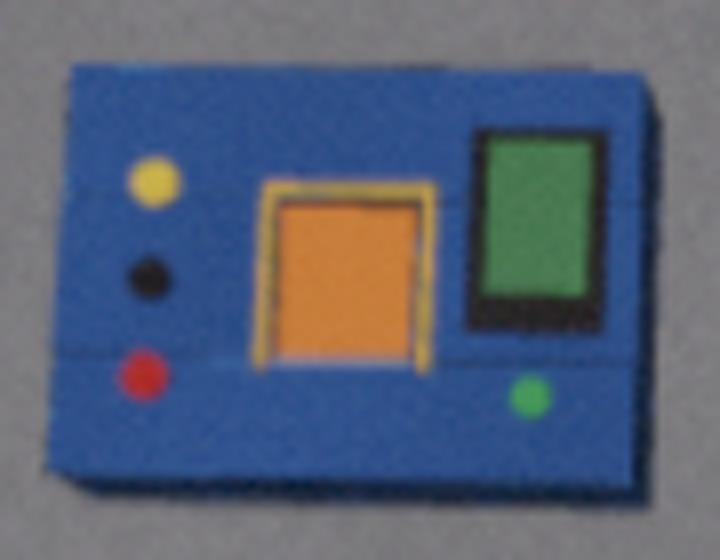

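The tester's yellow frame is open on its near side (crop row 360), so the hinge is on the robot side. That puts tester +x along world +x with yaw of about 0. The cameras differ by about 6 mm, so I'll calibrate them against the hand once it hovers. Next: move toward the middle, then to the charger.

```bash
python3 -m crank '[[-436,-358,-60,82.4,-0.5],[-436,-358,-60,82.4,-0.5],[-436,-358,-60,82.4,-0.5],[-436,-358,-60,82.4,-0.5],[-436,-358,-60,82.4,-0.5],[-436,-358,-60,82.4,-0.5],[-436,-358,-60,82.4,-0.5],[-436,-358,-60,82.4,-0.5],[-436,-358,-60,82.4,-0.5],[-436,-358,-60,82.4,-0.5]]' && python3 -m crank '[[0,0,0,0,-0.5],[0,0,0,0,-0.5]]'; python3 -c "
from h import *
from scipy.spatial.transform import Rotation as Rn
s=read_state();R=Rn.from_quat(s['tcp_rot']).as_matrix();print(s['clock'],s['ee_pos'],R.round(3).tolist(),s['grip_width'],s['joints'])
print('to hover',(R.T@(np.array([.526,-.284,.225])-s['ee_pos'])*1e3).round(1), 'spin',np.degrees(np.arctan2(R[1,1],R[0,1]))+6.5)"
```

```text
clock: 1.1
ee_pos: [0.461, 0.2529, 0.2617]
tcp_rot: [0.748, 0.664, -0.0, -0.0]
ft_force: [0.6, 0.9, -0.3]
grip_width: 0.0645
grasp_force: 0.0
clock: 1.3
ee_pos: [0.4608, 0.2537, 0.2615]
tcp_rot: [0.747, 0.665, -0.0, -0.0]
ft_force: [-0.5, 0.6, -0.3]
grip_width: 0.0642
grasp_force: 0.0
1.3 [0.46076632 0.25365978 0.26145477] [[0.117, 0.993, -0.0], [0.993, -0.117, 0.0], [0.0, -0.0, -1.0]] 0.06416169079466745 [-0.93190478  0.17970464  0.40591177  1.83514592 -0.0780934   1.14249152
 -0.61615552]
to hover [-526.4  127.5   36.3] spin -0.19295633881874874
```

```bash
python3 -m crank '[[-526,128,0,0,-0.5],[-526,128,0,0,-0.5],[-526,128,0,0,-0.5],[-526,128,0,0,-0.5],[-526,128,0,0,-0.5],[-526,128,0,0,-0.5],[-526,128,0,0,-0.5],[-526,128,0,0,-0.5],[-526,128,0,0,-0.5],[-526,128,0,0,-0.5]]' && python3 -m crank '[[-53,0,0,0,-0.5],[-53,0,0,0,-0.5],[-53,0,0,0,-0.5],[-53,0,0,0,-0.5]]'
python3 - <<'E'
from h import *
from scipy.spatial.transform import Rotation as Rn
s=read_state();R=Rn.from_quat(s['tcp_rot']).as_matrix();T=s['ee_pos'];print(s['clock'],T,R.round(3).tolist(),s['grip_width'],s['joints'])
for n in('scene','top'):
    im,d,m=snap(n);P=cloud(d,m);np.savez(n+'1.npz',im=im,P=P,d=d)
    L=(P-T)@R; k=(np.abs(L[...,2]+.02)<.03)&(np.hypot(L[...,0],L[...,1])<.08)
    q=L[k]
    for sgn in(-1,1):
        f=q[q[:,1]*sgn>0]
        if len(f)>3: print(n,sgn,len(f),np.percentile(f,[3,50,97],axis=0).round(4).tolist())
    K=np.array([[m['fx'],0,m['cx']],[0,m['fy'],m['cy']],[0,0,1.]])
    pts=np.array([T,T+R@[0,.032,0],T-R@[0,.032,0],[.526,-.284,.165]])
    px=cv2.projectPoints(pts,cv2.Rodrigues(np.array(m['R']))[0],np.array(m['t']),K,np.array([m['k1'],0,0,0.]))[0].reshape(-1,2);print(px.round(1).tolist())
    if n=='scene':
        c=px[0].astype(int);b=im[c[1]-45:c[1]+55,c[0]-60:c[0]+60]
        cv2.imwrite('pics/hov.png',cv2.resize(b,None,fx=6,fy=6,interpolation=cv2.INTER_CUBIC)[...,::-1]);print('crop0',c-[60,45])
E
```

```text
clock: 2.3
ee_pos: [0.5235, -0.2405, 0.2609]
tcp_rot: [0.745, 0.667, 0.0, -0.001]
ft_force: [1.7, 0.1, -0.6]
grip_width: 0.0641
grasp_force: 0.0
clock: 2.7
ee_pos: [0.5175, -0.2912, 0.2608]
tcp_rot: [0.745, 0.667, 0.0, -0.001]
ft_force: [-0.1, 0.8, -0.2]
grip_width: 0.0643
grasp_force: 0.0
2.7 [ 0.51751368 -0.29117869  0.2607679 ] [[0.11, 0.994, -0.001], [0.994, -0.11, 0.002], [0.002, -0.001, -1.0]] 0.06430359656568693 [-0.11677563  0.34852843  0.7400345   1.69875444 -0.25173006  1.19361675
  0.57720877]
scene -1 19 [[-0.0122, -0.0351, -0.0493], [-0.0082, -0.0295, -0.0391], [-0.0035, -0.0273, -0.0316]]
scene 1 24 [[-0.0121, 0.0384, -0.0458], [-0.0071, 0.0449, -0.0409], [0.0046, 0.0503, -0.0315]]
[[188.0, 236.2], [194.8, 245.3], [181.3, 227.4], [197.3, 255.7]]
crop0 [127 191]
top 1 4 [[0.01, 0.0313, -0.0398], [0.0121, 0.0331, -0.0368], [0.0126, 0.0369, -0.03]]
[[401.9, 220.5], [402.9, 208.0], [400.9, 233.1], [390.2, 224.2]]
```

View pics/hov.png

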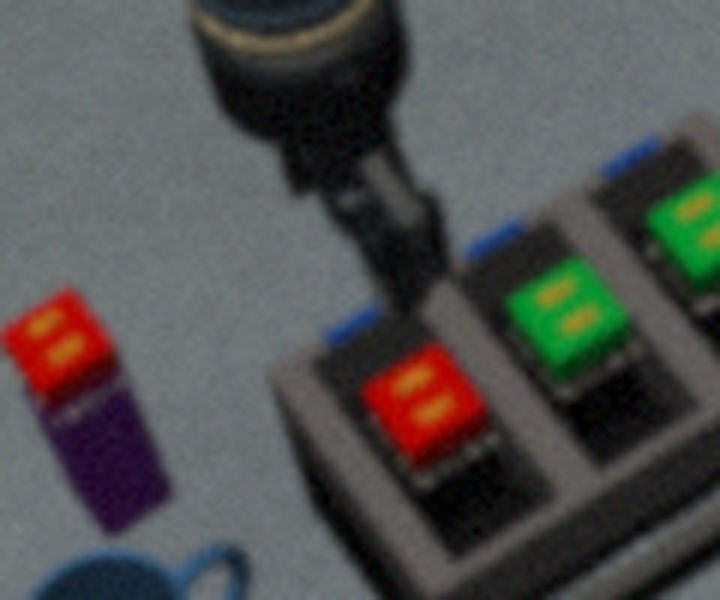

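The picture shows the hand hovering just short of the red pack, with its fingertip at crop (405,305) and the red cap at (425,400). The hand-based bias check puts the true position midway between the cameras: red at about (0.5255, -0.283). The red→tester vector is (-0.0073, 0.4996) in both cameras. Align and descend.

```bash
python3 -m crank '[[9,7,0,0,-0.5],[9,7,0,0,-0.5],[9,7,0,0,-0.5],[9,7,30,0,-0.5],[9,7,55,0,-0.5],[9,7,75,0,-0.5],[9,7,90,0,-0.5],[9,7,90,0,-0.5],[9,7,90,0,-0.5]]' ; python3 -c "
from h import *
s=read_state();print(s['ee_pos'],s['ft_force'])"
```

```text
clock: 3.7
ee_pos: [0.5248, -0.2862, 0.1721]
tcp_rot: [0.746, 0.666, 0.0, 0.0]
ft_force: [0.4, 0.2, 1.1]
grip_width: 0.0643
grasp_force: 0.0
[ 0.52479507 -0.28624712  0.17205444] [0.38255989 0.15739607 1.06917847]
```

```bash
python3 -m crank '[[3,1,10,0,-0.5],[3,1,22,0,-0.5],[3,1,34,0,-0.5],[3,1,46,0,-0.5],[3,1,56,0,-0.5],[3,1,61,0,-0.5],[3,1,61,0,-0.5],[3,1,61,0,-0.5]]' ; python3 -c "
from h import *
s=read_state();print(s['ee_pos'],s['ft_force'])"
```

```text
clock: 4.5
ee_pos: [0.5259, -0.2833, 0.1107]
tcp_rot: [0.746, 0.666, 0.0, 0.0]
ft_force: [-0.1, 0.5, -0.9]
grip_width: 0.0639
grasp_force: 0.0
[ 0.52593979 -0.2833254   0.11069059] [-0.10447027  0.49886368 -0.86472545]
```

No contact, and the hand is at the right depth. Close, gently.

```bash
python3 -m crank '[[0,0,0,0,0.1],[0,0,0,0,0.1],[0,0,0,0,0.1]]'; python3 -m crank '[[0,0,0,0,1],[0,0,0,0,1],[0,0,0,0,1],[0,0,0,0,1],[0,0,0,0,1],[0,0,0,0,1]]'
```

```text
clock: 4.8
ee_pos: [0.5261, -0.2833, 0.1112]
tcp_rot: [0.746, 0.666, 0.0, 0.0]
ft_force: [-0.2, -0.6, 3.3]
grip_width: 0.0394
grasp_force: 47.2
clock: 5.4
ee_pos: [0.5261, -0.2834, 0.1113]
tcp_rot: [0.746, 0.666, 0.0, 0.0]
ft_force: [-1.1, -0.8, 4.9]
grip_width: 0.0392
grasp_force: 60.5
```

Gripped at 60 N with the pack centred (lateral force about 1 N). Lift straight up.

```bash
python3 -m crank '[[0,0,-8,0,1],[0,0,-20,0,1],[0,0,-35,0,1],[0,0,-55,0,1],[0,0,-80,0,1],[0,0,-105,0,1],[0,0,-130,0,1],[0,0,-150,0,1],[0,0,-155,0,1],[0,0,-155,0,1]]'
python3 - <<'E'
from h import *
from scipy.spatial.transform import Rotation as Rn
s=read_state();R=Rn.from_quat(s['tcp_rot']).as_matrix();T=s['ee_pos'];print(T,R.round(3).tolist())
print((R.T@(np.array([.5261-.0073,-.2834+.4996,T[2]])-T)*1e3).round(1))
E
```

```text
clock: 6.4
ee_pos: [0.5258, -0.2832, 0.2665]
tcp_rot: [0.746, 0.666, 0.001, 0.001]
ft_force: [1.2, 0.3, -3.9]
grip_width: 0.0391
grasp_force: 61.2
[ 0.5258478  -0.28319068  0.26646171] [[0.114, 0.993, 0.002], [0.993, -0.114, -0.0], [-0.0, 0.002, -1.0]]
[ 4.953e+02 -6.390e+01 -1.000e-01]
```

```bash
python3 -m crank '[[20,-2.5,0,0,1],[60,-8,0,-2,1],[105,-13.5,0,-4,1],[155,-20,0,-6.5,1],[205,-26.5,0,-6.5,1],[255,-33,0,-6.5,1],[305,-39.5,0,-6.5,1],[350,-45,0,-6.5,1],[390,-50,0,-6.5,1],[420,-54,0,-6.5,1]]'; python3 -m crank '[[30,0,0,0,1],[55,0,0,0,1],[70,0,0,0,1],[75,0,0,0,1],[75,0,0,0,1],[75,0,0,0,1],[75,0,0,0,1]]';  python3 - <<'E'
from h import *
from scipy.spatial.transform import Rotation as Rn
s=read_state();R=Rn.from_quat(s['tcp_rot']).as_matrix();T=s['ee_pos'];print(T,R.round(3).tolist())
print((R.T@(np.array([.5188,.2162,T[2]])-T)*1e3).round(1))
E
```

```text
clock: 7.4
ee_pos: [0.5184, 0.1437, 0.264]
tcp_rot: [0.706, 0.708, -0.001, -0.001]
ft_force: [0.7, -0.9, -3.2]
grip_width: 0.0393
grasp_force: 61.1
clock: 8.1
ee_pos: [0.5203, 0.2136, 0.2657]
tcp_rot: [0.708, 0.706, -0.0, 0.0]
ft_force: [0.2, 0.6, -2.2]
grip_width: 0.0387
grasp_force: 61.1
[0.52031932 0.21359357 0.26565659] [[0.003, 1.0, 0.0], [1.0, -0.003, -0.0], [-0.0, 0.0, -1.0]]
[ 2.6 -1.5 -0. ]
```

```bash
python3 -m crank '[[2.6,-1.5,0,0,1],[2.6,-1.5,25,0,1],[2.6,-1.5,50,0,1],[2.6,-1.5,65,0,1],[2.6,-1.5,70,0,1],[2.6,-1.5,70,0,1],[2.6,-1.5,70,0,1]]';  python3 - <<'E'
from h import *
s=read_state();T=s['ee_pos'];print(T)
im,d,m=snap('scene');P=cloud(d,m);red,_,org=masks(im)
rect(P,.15,.3,(290,360,80,200),'cap',red)
z=np.load('scene.npz');rect(z['P'],.075,.093,(280,375,135,220),'tester0')
b=im[95:225,265:395];cv2.imwrite('pics/over.png',cv2.resize(b,None,fx=4.6,fy=4.6,interpolation=cv2.INTER_CUBIC)[...,::-1])
E
```

```text
clock: 8.8
ee_pos: [0.5193, 0.2181, 0.1966]
tcp_rot: [0.707, 0.707, 0.001, 0.0]
ft_force: [-0.3, 0.3, -2.8]
grip_width: 0.0387
grasp_force: 61.0
[0.51926948 0.21814064 0.19656244]
cap 92 yaw -20.0 c [0.5211 0.2087] size [0.0512 0.0354] z 0.2502
tester0 2708 yaw 0.25 c [0.5215 0.2133] size [0.15   0.2121] z 0.0841
```

View pics/over.png

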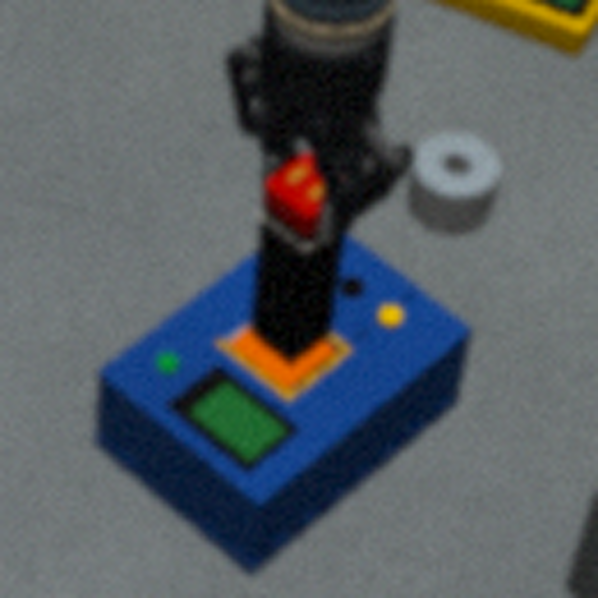

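The pack is upright over the flap: its foot is at crop (290,350), with matching orange strips on both visible sides. Push down gently, in stages.

```bash
python3 -m crank '[[-1.7,-0.5,4,0,1],[-1.7,-0.5,10,0,1],[-1.7,-0.5,17,0,1],[-1.7,-0.5,24,0,1],[-1.7,-0.5,31,0,1],[-1.7,-0.5,38,0,1],[-1.7,-0.5,45,0,1],[-1.7,-0.5,45,0,1]]'
```

```text
clock: 9.65
ee_pos: [0.5177, 0.2161, 0.1493]
tcp_rot: [0.707, 0.707, -0.001, -0.0]
ft_force: [1.0, 0.6, -3.0]
grip_width: 0.0393
grasp_force: 61.2
```

```bash
python3 -m crank '[[0,1,6,0,1],[0,1,12,0,1],[0,1,18,0,1],[0,1,24,0,1],[0,1,29,0,1],[0,1,33,0,1],[0,1,35,0,1],[0,1,35,0,1]]'
```

```text
clock: 10.45
ee_pos: [0.5189, 0.2162, 0.1152]
tcp_rot: [0.707, 0.707, -0.0, -0.0]
ft_force: [1.0, 0.2, -2.9]
grip_width: 0.0393
grasp_force: 61.2
```

```bash
python3 -m crank '[[0,0,1,0,1],[0,0,2,0,1],[0,0,3,0,1],[0,0,4,0,1],[0,0,4,0,1],[0,0,4,0,1]]'
```

```text
clock: 11.05
ee_pos: [0.5191, 0.2163, 0.1116]
tcp_rot: [0.707, 0.707, 0.0, -0.0]
ft_force: [1.9, 0.9, -3.6]
grip_width: 0.0389
grasp_force: 61.2
```

```bash
python3 -m crank '[[0,0,0.7,0,1],[0,0,1.4,0,1],[0,0,1.4,0,1],[0,0,1.4,0,1]]'
```

```text
clock: 11.45
ee_pos: [0.5192, 0.2165, 0.1113]
tcp_rot: [0.707, 0.707, 0.0, -0.0]
ft_force: [-1.1, -0.8, 6.0]
grip_width: 0.0391
grasp_force: 62.4
```

The upward force rose to 6 N at the same TCP height as at the grasp, so the pack is on the floor. Release, then rise.

```bash
python3 -m crank '[[0,0,0,0,0],[0,0,0,0,-0.1],[0,0,0,0,-0.25],[0,0,0,0,-0.4],[0,0,0,0,-0.5],[0,0,0,0,-0.5],[0,0,0,0,-0.5],[0,0,0,0,-0.5]]' && python3 -m crank '[[0,0,-8,0,-0.5],[0,0,-20,0,-0.5],[0,0,-35,0,-0.5],[0,0,-55,0,-0.5],[0,0,-80,0,-0.5],[0,0,-105,0,-0.5],[0,0,-130,0,-0.5],[0,0,-150,0,-0.5],[0,0,-150,0,-0.5]]' && python3 -m crank '[[150,0,0,0,-0.5],[150,0,0,0,-0.5],[150,0,0,0,-0.5],[150,0,0,0,-0.5],[150,0,0,0,-0.5],[150,0,0,0,-0.5]]'
python3 - <<'E'
from h import *
for n,w,t,g in(('top',(170,250,190,270),(160,260,190,270),[(350,375,205,245),(320,350,205,235)]),('scene',(290,360,100,200),(280,375,135,220),[(210,233,230,260),(233,258,215,250)])):
    im,d,m=snap(n);P=cloud(d,m);red,grn,_=masks(im)
    rect(P,.15,.18,w,n+' cap',red)
    for k in g: rect(P,.15,.18,k,'g',grn); rect(np.load(n+'.npz')['P'],.15,.18,k,'g0',grn)
    if n=='top': cv2.imwrite('pics/end_top.png',cv2.resize(im[190:270,150:410],None,fx=3,fy=3,interpolation=cv2.INTER_CUBIC)[...,::-1])
    else: cv2.imwrite('pics/end_sc.png',cv2.resize(im[80:310,160:400],None,fx=2.5,fy=2.5,interpolation=cv2.INTER_CUBIC)[...,::-1])
E
```

```text
clock: 12.25
ee_pos: [0.519, 0.2163, 0.1101]
tcp_rot: [0.707, 0.707, -0.0, -0.0]
ft_force: [-0.9, -0.3, -0.5]
grip_width: 0.0641
grasp_force: 0.0
clock: 13.15
ee_pos: [0.5211, 0.2168, 0.2644]
tcp_rot: [0.707, 0.707, 0.004, 0.001]
ft_force: [-0.5, -0.9, 0.9]
grip_width: 0.0637
grasp_force: 0.0
clock: 13.75
ee_pos: [0.5195, 0.3646, 0.2599]
tcp_rot: [0.708, 0.706, -0.001, 0.0]
ft_force: [-0.6, -0.3, -0.1]
grip_width: 0.064
grasp_force: 0.0
top cap 183 yaw 2.5 c [0.5173 0.2159] size [0.039 0.039] z 0.1637
g 163 yaw -6.75 c [ 0.5323 -0.2075] size [0.0411 0.0383] z 0.1634
g0 166 yaw -7.25 c [ 0.5324 -0.2076] size [0.0409 0.0385] z 0.1637
g 175 yaw -7.5 c [ 0.5401 -0.1336] size [0.041  0.0398] z 0.1639
g0 174 yaw -6.25 c [ 0.541  -0.1337] size [0.0413 0.0403] z 0.1635
scene cap 104 yaw 1.25 c [0.5232 0.2116] size [0.0385 0.0407] z 0.1638
g 213 yaw -5.0 c [ 0.5375 -0.2131] size [0.0426 0.042 ] z 0.1638
g0 208 yaw -5.5 c [ 0.5369 -0.2132] size [0.0413 0.041 ] z 0.1636
g 201 yaw -8.75 c [ 0.5455 -0.1387] size [0.0414 0.0408] z 0.1643
g0 199 yaw -6.5 c [ 0.5445 -0.1388] size [0.0434 0.0403] z 0.1634
```

View pics/end_sc.png

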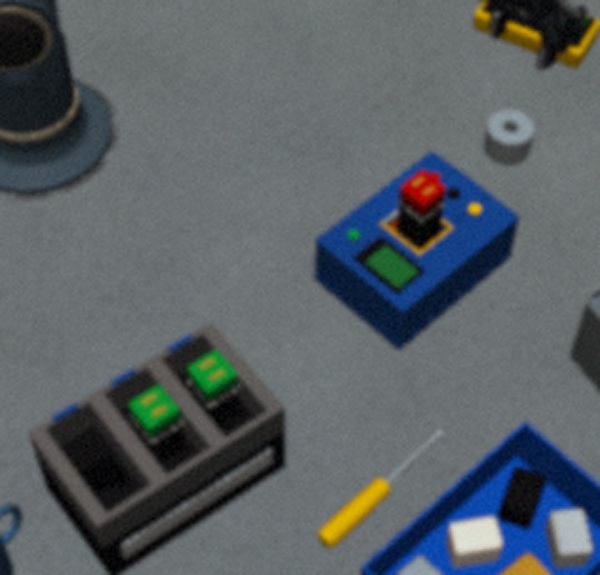

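The red pack stands upright in the tester chamber, with its cap at (423,190), about 2 mm from centre and at the same height as in the well. The greens are unmoved at (155,410) and (212,375), and the arm is clear of everything. Handing in.

```bash
python3 -c "
from station import job_done
print(job_done())"
```

```text
the job is handed in; nothing more can be done
None
```

The red-capped pack stands upright and released in the tester's chamber with the flap pushed open, the green packs and the bench items in view did not move, and I handed the job in at about 14 s; no verdict came back.

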